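# Change over the painting wheel in a figure maker's studio

### The arm

A 6-joint arm with a two-finger parallel gripper is mounted at the origin on the work surface. World frame = base frame: x ahead of the robot, y to its left, z up, the work surface at z = 0. Lengths are in m, angles in degrees, forces in N, time in s.
With the tool pointing down it reaches from about 0.25 to 0.725 m from the base axis. Payload 9.7 kg.
Tool frame: the origin (TCP) lies midway between the tips of the shut fingers; the grasp point (between the pads) lies 19 mm behind it; x points along the fingers, z is the direction in which the jaws open and shut, and the axes are right-handed (so a half turn about x gives the same grasp; the last joint's range is limited). The gripper opens to 85 mm and grips with 20 to 120 N. Pads are 22 mm wide; open, the fingers measure 114 mm over their backs; the gripper's body (76 mm by 85 mm) begins 54 mm behind the grasp point. The pads swing forward as they close: fully open they stand 13 mm farther back than shut.
Start: joints at [-72.135, 4.979, 10.078, 95.1, 0, 90], TCP at [0.169, -0.523, 0.202] pointing down, gripper open.
Joint ranges: [-179.16, 179.16], [-48.56, 103.87], [-65.8, 70.77], [-126.05, 130.52], [-82.76, 87.17], [-180, 180]. Speed limits (degrees/s): [127.2, 127.2, 147.25, 180, 180, 180].

### API

Orientations are given as [roll, pitch, yaw] about the fixed x, y, z axes, in that order (R = Rz(yaw) Ry(pitch) Rx(roll)).
In Python, from cell import movep, line_to, move_j, command_gripper, hold, ik, read_camera, camera_params, MotionError, job_done, get_time, get_joints, get_joint_vel, get_tau, get_tcp_pos, get_ee_rot, get_ft_force, get_wrist_torque, get_opening gives the robot as it stands. Calls block until the motion is done:
- movep(position, orientation): joint-space move of the TCP to a pose.
- line_to(position, ori=None, velocity=0.15): straight line of the TCP; ori=None keeps the orientation; velocity is the mean speed in m/s.
- move_j(angles): joint-space move.
- command_gripper(opening, squeeze=None): opening from 0.0 (shut) to 1.0 (fully open); squeeze is the grip in N (None keeps the last); returns when the fingers have stopped.
- hold(seconds).
- ik(position, orientation): joint angles nearest the present ones, or None.
- read_camera(name): name is "scene" or "top" or "wrist"; returns (picture, depth): 480x640x3 uint8, red, green, blue; 480x640 float32, m along the optical axis (not along the pixel's ray), 0 where there is no reading.
- camera_params(name): a dict with "fovy" (degrees; the focal length in pixels is half the picture's height over the tangent of half this angle, whatever the lens; pixels are square), "cx", "cy" (the principal point, pixels), "k1" (the pictures are not rectified: a ray, as slopes to the right and down, at radius r is drawn at 1 + k1 r^2 times it, then the intrinsics apply), "rvec" (rotation vector, rad) and "tvec" (3), from world to camera coordinates, as OpenCV has them. Camera axes: x right, y down, z forward; pixel columns grow to the right and rows downward; lengths in m; the calibration is good to about 2 mm. A picture is of the moment at which its call begins: read the wrist's pose just before it. camera_params takes no time and is no camera call; for the wrist camera it gives the pose at the moment of the call.
A pose or a line that the arm cannot do raises MotionError and nothing moves.
- job_done(): hands the job in, once; it reports no verdict.
Readings, each from a call of its own:
- get_time(): time.
- get_joints(): joint angles.
- get_joint_vel(): joint speeds.
- get_tau(): joint torques, N m.
- get_tcp_pos(): TCP position.
- get_ee_rot(): TCP orientation.
- get_ft_force(): force on the tool from outside, world axes, zero at the start.
- get_wrist_torque(): the same for the moment, N m.
- get_opening(): opening from 0.0 (shut) to 1.0 (fully open).
Only numpy, scipy, OpenCV 4.12 (cv2) and the standard library are available. Lean on these libraries where they do the work, as an engineer would, in place of code of your own. Each camera call takes 0.05 s, during which the arm holds its last target.

### The job

Change over the painting wheel: take the finished, black-haired head, on its cup, off it and stand it in the middle of the drying board, between the red-capped and the blond head, then stand the bare grey primed head on its cup in the middle of the wheel. For the next coat set the brown paint jar on the desk to the right of the wheel, level with its centre and 30 mm clear of the disc, and the white rinse cup straight behind that jar with the same gap of 30 mm (right and behind as seen by someone working at the robot's place: behind is farther from the robot). Leave the other heads and jars where they stand, knock nothing over, and leave everything standing upright.

Things in the scene. Friction and masses are not known exactly. Their poses are not given: they have to be found in the camera images.
- wheel: sculptor's banding wheel, fixed: dark base 110 mm across, aluminium disc 160 mm across with fine rings, its top 62 mm above the desk. Origin: on the desk, under the disc's centre. Always at yaw 0: its x points away from the robot, its -y to the right as seen from the robot. The disc turns with slight friction; its angle does not matter.
- drying_board: plywood strip 290 mm long (its y) by 90 mm wide (its x), fixed, top 18 mm above the desk, yaw within 0.2 rad. Origin: centre of its underside, on the desk. The red-capped and the blond head stand on its long middle line, about 92 mm either side of the centre; which is on which side varies.
- finished_head: brown face, black hair, starts near the middle of the wheel's disc; one rigid piece, 110 mm tall, 85 to 155 g: teal upturned cup, 60 mm across at the foot, 47 mm at its top (58 mm up), thin neck, round head 39 mm across 76 to 102 mm up. Origin: centre of the cup's underside; z up. Grip the head from above, 90 mm over the origin, with about 20 N. Any turn will do.
- primed_head: plain light grey, no hair, starts on the desk; one rigid piece, 110 mm tall, 85 to 155 g: teal upturned cup, 60 mm across at the foot, 47 mm at its top (58 mm up), thin neck, round head 39 mm across 76 to 102 mm up. Origin: centre of the cup's underside; z up. Grip the head from above, 90 mm over the origin, with about 20 N. Any turn will do.
- brown_jar: brown round screw-lid paint jar, 40 mm across the lid, 38 mm below, 45 mm tall, about 60 g, pale label band. Origin: centre of the underside; z up. Grip about 28 mm up, 15 N.
- rinse_cup: empty white cup, open at the top, 60 mm across the rim, narrower at the foot, 70 mm tall, wall 3 mm, 40 to 70 g. Origin: centre of the underside; z up. Can be gripped across its outside about 40 mm up, with about 10 N.
- red_cap_head: head with a red peaked cap, loose on the drying board, stays there; one rigid piece, 110 mm tall, 85 to 155 g: teal upturned cup, 60 mm across at the foot, 47 mm at its top (58 mm up), thin neck, round head 39 mm across 76 to 102 mm up. Origin: centre of the cup's underside; z up.
- blond_head: head with yellow hair, loose on the drying board, stays there; one rigid piece, 110 mm tall, 85 to 155 g: teal upturned cup, 60 mm across at the foot, 47 mm at its top (58 mm up), thin neck, round head 39 mm across 76 to 102 mm up. Origin: centre of the cup's underside; z up.
- red_jar: red, not wanted, stays where it is; round screw-lid paint jar, 40 mm across the lid, 38 mm below, 45 mm tall, about 60 g, pale label band. Origin: centre of the underside; z up.
- blue_jar: blue, not wanted, stays where it is; round screw-lid paint jar, 40 mm across the lid, 38 mm below, 45 mm tall, about 60 g, pale label band. Origin: centre of the underside; z up.
Mind the look-alikes: they are no part of the job. There is more than one size of the brown_jar; the one meant has the size given above. What is shaped like the blond_head but blue is not meant.

How it is judged:
By the outcome, as a careful person would: the job done as asked, in the order asked, and still so for the second after the job is handed in, with the robot touching nothing.
It also fails if it takes over 112 s, if anything falls off the work surface, if the arm or the gripper's body presses on something with over 40 N, if the wrist force passes 120 N, or if a joint passes its speed limit or range.

## Working session

There is one attempt and no reset: what is moved stays moved. The work goes in short steps, each a Python script; the robot and the scene stay as the last script left them, time stands still between calls to the robot, and variables do not carry over. Pictures are saved under pics/ and viewed, and the job is handed in when it is done.

```bash
ls; mkdir -p pics; python3 - <<'E'
from cell import *
import cv2
for n in ("scene","top","wrist"):
    p,d=read_camera(n); cv2.imwrite(f"pics/{n}0.png",cv2.cvtColor(p,cv2.COLOR_RGB2BGR))
    c=camera_params(n); print(n,c, d.min(), d.max())
print(get_time(), get_ee_rot())
E
```

```text
pics
scene {'fovy': 45.72771506009142, 'cx': 332.2239793882748, 'cy': 237.45567259009619, 'k1': -0.06623777649550092, 'rvec': array([ 2.21124117,  0.98004094, -0.38813619]), 'tvec': array([-0.34677048, -0.23742586,  1.27012584])} 0.0 3.4685104
top {'fovy': 47.354657263651205, 'cx': 316.3696784018144, 'cy': 229.90834050100437, 'k1': -0.09959188462362349, 'rvec': array([ 2.16837259, -2.15121096,  0.19530911]), 'tvec': array([-0.04338501,  0.54268183,  0.97613235])} 0.0 2.0013337
wrist {'fovy': 66.00197891510473, 'cx': 319.2337876891942, 'cy': 243.69432355186856, 'k1': -0.07177684986199649, 'rvec': array([-2.33517603,  1.70103509,  0.25740885]), 'tvec': array([-0.55047814, -0.03882766,  0.37950117])} 0.0 1.4923142
0.15 [179.58426138  89.93951355 107.44559416]
```

View pics/scene0.png

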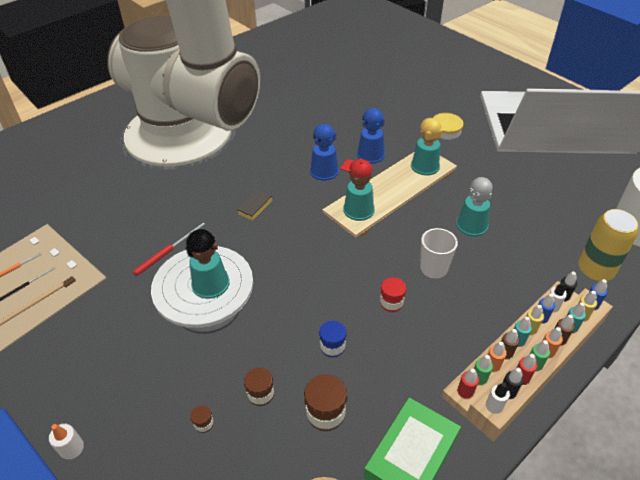

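View pics/top0.png

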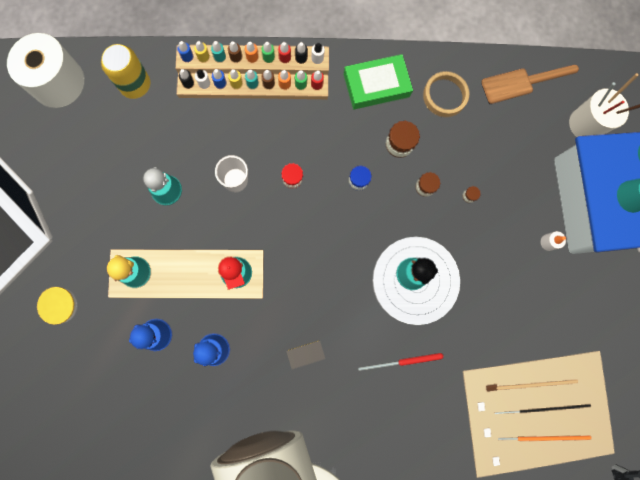

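View pics/wrist0.png

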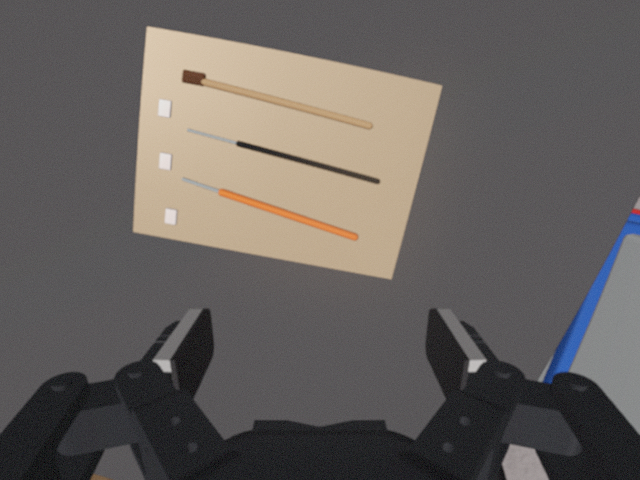

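The scene view shows the black-haired head on the wheel at (205,262) and the grey head at (476,205). There are three brown jars: (202,418), (259,386) and (326,402).

The top view gives these positions:

| Thing | Top pixel |
|---|---|
| Wheel | (417,280) |
| Board | (186,274) |
| Grey head | (155,180) |
| Rinse cup | (232,174) |
| Brown jar, large | (403,137) |
| Brown jar, medium | (429,183) |
| Brown jar, small | (472,194) |
| Blue look-alike heads | (145,335), (208,351) |

Next I'll measure these.

```bash
cat > h.py <<'E'
from cell import *
import cv2, numpy as np
def K(c):
    f=240/np.tan(np.radians(c['fovy']/2)); return np.array([[f,0,c['cx']],[0,f,c['cy']],[0,0,1]])
def rays(c,uv):
    n=cv2.undistortPoints(np.array(uv,np.float64).reshape(-1,1,2),K(c),np.array([c['k1'],0,0,0,0])).reshape(-1,2)
    R=cv2.Rodrigues(np.array(c['rvec']))[0]; t=np.array(c['tvec']).ravel()
    return -R.T@t, np.c_[n,np.ones(len(n))]@R   # origin, dirs (z-depth 1)
def onplane(c,uv,z):
    o,d=rays(c,uv); return o+d*((z-o[2])/d[:,2])[:,None]
def cloud(c,depth,mask):
    v,u=np.nonzero(mask&(depth>0)); o,d=rays(c,np.c_[u,v]); return o+d*depth[v,u][:,None]
def proj(c,P):
    return cv2.projectPoints(np.array(P,float).reshape(-1,1,3),np.array(c['rvec']),np.array(c['tvec']),K(c),np.array([c['k1'],0,0,0,0]))[0].reshape(-1,2)
def tri(c1,p1,c2,p2):
    o1,d1=rays(c1,[p1]);o2,d2=rays(c2,[p2]);d1=d1[0];d2=d2[0]
    A=np.c_[d1,-d2]; s=np.linalg.lstsq(A,o2-o1,rcond=None)[0]
    a=o1+s[0]*d1;b=o2+s[1]*d2; return (a+b)/2, np.linalg.norm(a-b)
def comp(mask,near,r=40):
    n,l,s,ce=cv2.connectedComponentsWithStats(mask.astype(np.uint8))
    b=[i for i in range(1,n) if np.hypot(*(ce[i]-near))<r and s[i,4]>15]
    i=max(b,key=lambda i:s[i,4]); return l==i
def circ(m):
    cs=cv2.findContours(m.astype(np.uint8),cv2.RETR_EXTERNAL,cv2.CHAIN_APPROX_NONE)[0]
    return max(cs,key=cv2.contourArea).reshape(-1,2)
def fitc(P):
    x,y=P[:,0],P[:,1];s=np.linalg.lstsq(np.c_[2*x,2*y,np.ones(len(x))],x*x+y*y,rcond=None)[0]
    return s[:2],np.sqrt(s[2]+s[0]**2+s[1]**2)
def save(n,p): cv2.imwrite(f"pics/{n}.png",cv2.cvtColor(p,cv2.COLOR_RGB2BGR))
E
cat > m.py <<'E'
from h import *
p,d=read_camera("top");c=camera_params("top");np.savez("top0.npz",p=p,d=d)
hsv=cv2.cvtColor(p,cv2.COLOR_RGB2HSV);H,S,V=[hsv[...,i].astype(int) for i in range(3)]
brown=(S>150)&((H<14))&(V>50)
for n,px in dict(big=(403,137),med=(429,183),small=(472,194),red=(292,174)).items():
    m=comp(brown if n!='red' else (S>150)&((H<8)|(H>172))&(V>80),px,15); z=cloud(c,d,m)[:,2]; zz=np.median(z)
    P=onplane(c,circ(m),zz); print(n,'z',zz.round(4),[a.round(4) for a in fitc(P[:,:2])])
m=comp((H>110)&(H<130)&(S>150),(360,177),15);zz=np.median(cloud(c,d,m)[:,2]);print('blue',zz,fitc(onplane(c,circ(m),zz)[:,:2]))
# wheel: points with z 0.055..0.07
C=cloud(c,d,np.ones_like(d,bool)); 
full=np.zeros(d.shape+(3,));v,u=np.nonzero(d>0);full[v,u]=C
Z=full[...,2]
print('z desk',np.median(Z[300:320,280:330]))
m=comp((Z>0.052)&(Z<0.07),(417,280),25); P=onplane(c,circ(m),0.062); 
ctr,r=fitc(P[:,:2]);e=np.hypot(*(P[:,:2]-ctr).T)-r;P=P[abs(e)<0.004];print('wheel',fitc(P[:,:2]),np.median(Z[m]))
# by colour
m2=comp((S<40)&(V>130),(417,280),25);P=onplane(c,circ(m2),0.062);print('wheel col',fitc(P[:,:2]))
# board
m=comp((Z>0.012)&(Z<0.024),(186,274),30)
bm=comp((H>12)&(H<28)&(S>40)&(S<160)&(V>140),(186,274),30)
for mm in(m,bm):
    P=onplane(c,circ(mm),0.018)[:,:2];rc=cv2.minAreaRect((P*1000).astype(np.float32));print('board',rc)
# rinse cup
m=comp((Z>0.062)&(Z<0.078),(232,174),25);P=full[m][:,:2];rr=onplane(c,circ(m),0.07)[:,:2];print('rinse',fitc(rr),P.mean(0))
for n,px in dict(fin=(417,272),prim=(158,183),redcap=(232,270),blond=(122,268)).items():
    bx=full[px[1]-35:px[1]+35,px[0]-35:px[0]+45].reshape(-1,3); b={'fin':.062,'prim':0,'redcap':.018,'blond':.018}[n]
    q=bx[(bx[:,2]>b+.076)&(bx[:,2]<b+.115)];t=bx[(bx[:,2]>b+.03)&(bx[:,2]<b+.06)]
    print(n,'head',fitsphere(q) if 0 else q.mean(0).round(4),len(q),'cup',t.mean(0).round(4),len(t))
    A=np.c_[2*q,np.ones(len(q))];s=np.linalg.lstsq(A,(q**2).sum(1),rcond=None)[0];print('  sphere',s[:3].round(4),np.sqrt(s[3]+(s[:3]**2).sum()).round(4))
a=np.hstack([cv2.resize(p[110:220,380:500],(480,440),interpolation=cv2.INTER_CUBIC)]);save('crop_jars',a)
E
python3 m.py
```

```text
big z 0.0639 [array([ 0.7204, -0.202 ]), np.float64(0.0279)]
med z 0.0447 [array([ 0.6358, -0.2526]), np.float64(0.0187)]
small z 0.0308 [array([ 0.6195, -0.3411]), np.float64(0.0125)]
red z 0.0448 [array([0.6487, 0.0077]), np.float64(0.0194)]
blue 0.04461655995583047 (array([ 0.64635825, -0.12102702]), np.float64(0.019103609177443893))
z desk 0.00025203950670682485
wheel (array([ 0.44984805, -0.22047987]), np.float64(0.07915529739161263)) 0.062213226652828746
wheel col (array([ 0.45008349, -0.22024182]), np.float64(0.07983487964534185))
board ((461.4521484375, 205.58575439453125), (90.44720458984375, 290.5655517578125), 0.1417059749364853)
board ((461.5140075683594, 207.17897033691406), (91.9072036743164, 294.6451721191406), 0.5718631148338318)
rinse (array([0.64516763, 0.11910635]), np.float64(0.029334001662183553)) [0.64789332 0.12092536]
fin head [ 0.4606 -0.2094  0.1672] 529 cup [ 0.4577 -0.1975  0.1115] 278
  sphere [ 0.4618 -0.2118  0.1543] 0.0209
prim head [0.6218 0.2491 0.1025] 420 cup [0.6145 0.2423 0.0498] 341
  sphere [0.6248 0.2529 0.0913] 0.0198
redcap head [0.4585 0.1072 0.1237] 614 cup [0.4671 0.0929 0.0682] 125
  sphere [0.4613 0.1094 0.108 ] 0.0243
blond head [0.4624 0.2968 0.1227] 514 cup [0.4597 0.2863 0.0676] 350
  sphere [0.4633 0.3008 0.1098] 0.0212
```

View pics/crop_jars.png

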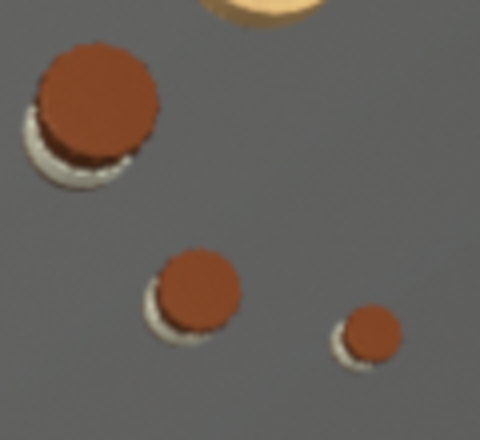

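The candidates for the brown jar measure 28, 18.7 and 12.5 mm in lid radius, with lids 64, 45 and 31 mm up. The medium one, top pixel (429,183), is the right one. The crop shows all three, with the medium jar at the centre. The finished head is the only black-haired one, and the primed head is the only grey one. The blue heads at (145,335) and (208,351) are decoys. I'll cross-check against the scene and wrist views.

```bash
cat > s.py <<'E'
from h import *
p,d=read_camera("scene");c=camera_params("scene")
hsv=cv2.cvtColor(p,cv2.COLOR_RGB2HSV);H,S,V=[hsv[...,i].astype(int) for i in range(3)]
C=np.zeros(d.shape+(3,));v,u=np.nonzero(d>0);C[v,u]=cloud(c,d,np.ones_like(d,bool));Z=C[...,2]
def lid(n,mask,near):
    m=comp(mask&(abs(Z-.045)<.003),near,25);print(n,fitc(onplane(c,circ(m),.045)[:,:2]))
lid('med',(S>120)&(H<16),(259,382));lid('red',(S>120)&((H<10)|(H>170)),(393,287));lid('blue',(S>120)&(H>105)&(H<130),(333,330))
m=comp((Z>.056)&(Z<.068)&(S<60),(203,283),25);P=onplane(c,circ(m),.062)[:,:2]
a,r=fitc(P)
for _ in range(8):
    e=abs(np.hypot(*(P-a).T)-r);P2=P[e<.003] if _ else P[e<.01];a,r=fitc(P2)
print('wheel',a,r,len(P2))
m=comp((Z>.012)&(Z<.024),(395,190),40);P=onplane(c,circ(m),.018)[:,:2];print('board',cv2.minAreaRect((P*1000).astype(np.float32)))
for n,px,b in(('fin',(203,245),.062),('prim',(480,190),0)):
    q=C[px[1]-35:px[1]+35,px[0]-35:px[0]+35].reshape(-1,3);q=q[(q[:,2]>b+.077)&(q[:,2]<b+.112)]
    s=np.linalg.lstsq(np.c_[2*q,np.ones(len(q))],(q**2).sum(1),rcond=None)[0];print(n,s[:3],np.sqrt(s[3]+(s[:3]**2).sum()))
m=comp((Z>.066)&(Z<.074),(438,240),25);print('rinse',fitc(onplane(c,circ(m),.07)[:,:2]))
# wrist look above wheel
movep([0.40,-0.22,0.36],[0,90,0]);print(get_joints(),get_time())
cw=camera_params("wrist");p,d=read_camera("wrist");np.savez("w1.npz",p=p,d=d,**cw);save('w1',p)
o,_=rays(cw,[[320,240]]);print('cam at',o,proj(cw,[[.45,-.22,.062]]))
E
python3 s.py
```

```text
med (array([ 0.640199  , -0.25405231]), np.float64(0.0191682610409152))
red (array([0.65330584, 0.00733249]), np.float64(0.019627289565709995))
blue (array([ 0.65054907, -0.12189303]), np.float64(0.019547279132316478))
wheel [ 0.45468923 -0.22122928] 0.07968017555471356 236
board ((466.6216125488281, 204.14022827148438), (94.956298828125, 294.6874084472656), 0.49968618154525757)
fin [ 0.46333724 -0.21230068  0.15393597] 0.0211128856318068
prim [0.6270662  0.25304441 0.09176596] 0.02008063737609851
rinse (array([0.64948491, 0.11801489]), np.float64(0.02957289238211927))
[-2.88834022e+01 -7.35894599e-01  2.25153012e+01  1.13298782e+02
 -1.09938590e-02  6.12083807e+01] 1.775
cam at [ 0.39980839 -0.14641866  0.53166492] [[359.01945986 190.2808378 ]]
```

View pics/w1.png

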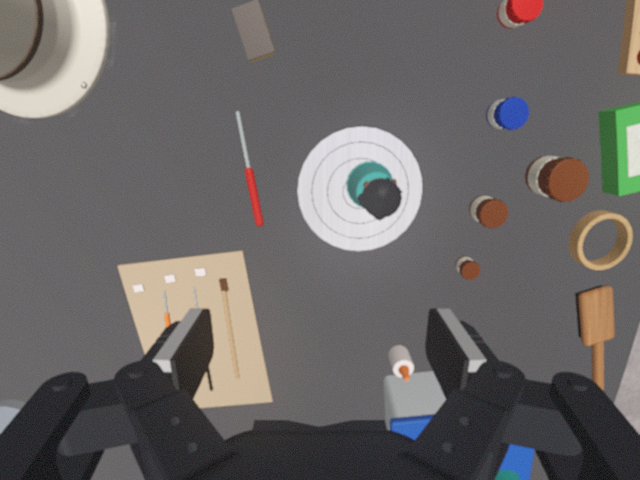

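The wrist view shows the wheel at (360,188) with the black-haired head at (380,197), and the medium jar at (490,212). The scene and top cameras disagree by about 4 mm in x, so I'll use the wrist camera to decide.

```bash
cat > w.py <<'E'
from h import *
def an(f,wheel=None,lids={},cup=None,head=None,board=None):
    z=np.load(f);p,d=z['p'],z['d'];c={k:z[k] for k in('rvec','tvec')}|{k:float(z[k]) for k in('fovy','cx','cy','k1')}
    hsv=cv2.cvtColor(p,cv2.COLOR_RGB2HSV);H,S,V=[hsv[...,i].astype(int) for i in range(3)]
    C=np.zeros(d.shape+(3,));v,u=np.nonzero(d>0);C[v,u]=cloud(c,d,np.ones_like(d,bool));Z=C[...,2]
    print('zdesk',np.median(Z[abs(Z)<.01]).round(4))
    if wheel:
        m=comp((Z>.054)&(Z<.07),wheel,25);P=onplane(c,circ(m),.062)[:,:2];a,r=fitc(P)
        for k in range(8):
            e=abs(np.hypot(*(P-a).T)-r);P2=P[e<(.002 if k else .01)];a,r=fitc(P2)
        print('wheel',a.round(4),r.round(4),len(P2))
    for n,(near,zt,rad) in lids.items():
        m=comp((S>110)&(abs(Z-zt)<.004),near,20);a,r=fitc(onplane(c,circ(m),zt)[:,:2]);print(n,a.round(4),r.round(4))
    for n,(near,b) in (head or {}).items():
        q=C[max(0,near[1]-40):near[1]+40,max(0,near[0]-40):near[0]+40].reshape(-1,3);q=q[(q[:,2]>b+.077)&(q[:,2]<b+.112)]
        s=np.linalg.lstsq(np.c_[2*q,np.ones(len(q))],(q**2).sum(1),rcond=None)[0];print(n,s[:3].round(4),np.sqrt(s[3]+(s[:3]**2).sum()).round(4))
    if cup:
        m=comp((Z>.062)&(Z<.075),cup,25);a,r=fitc(onplane(c,circ(m),.07)[:,:2]);print('rinse',a.round(4),r.round(4))
    if board:
        m=comp((Z>.012)&(Z<.024),board,45);P=onplane(c,circ(m),.018)[:,:2];print('board',cv2.minAreaRect((P*1000).astype(np.float32)))
    return C,Z
if __name__=='__main__':
    an('w1.npz',wheel=(360,188),lids=dict(med=((490,212),.045,.02),blue=((512,113),.045,.02)),head=dict(fin=((380,197),.062)))
E
python3 w.py
```

```text
zdesk 0.0004
wheel [ 0.4509 -0.2207] 0.0787 350
med [ 0.6364 -0.2537] 0.0193
blue [ 0.6472 -0.1221] 0.0196
fin [ 0.4625 -0.2124  0.1533] 0.0215
```

The wrist agrees with the top camera to within 1.1 mm, so I'll trust those two. Picking the finished head.

```bash
python3 - <<'E'
from h import *
x,y=.4622,-.2122
movep([x,y,.25],[0,90,0])
line_to([x,y,.129],velocity=.12)
print('F',np.round(get_ft_force(),2),np.round(get_wrist_torque(),3))
command_gripper(0,20); print('open',get_opening(),np.round(get_tcp_pos(),4),np.round(get_ft_force(),2))
line_to([x,y,.135],velocity=.05);hold(.2);print('F',np.round(get_ft_force(),2),get_opening())
line_to([x,y,.27],velocity=.2)
p,d=read_camera("scene");save('s1',p);cw=camera_params("wrist");p,d=read_camera("wrist");save('w2',p);print(get_time())
E
```

```text
F [-0.34 -0.33 -0.43] [ 0.001 -0.023  0.006]
open 0.41342565424761885 [ 0.4624 -0.2123  0.1294] [ 1.   -0.26  3.01]
F [-0.89 -0.3  -1.2 ] 0.40615313234235784
5.475
```

View pics/s1.png

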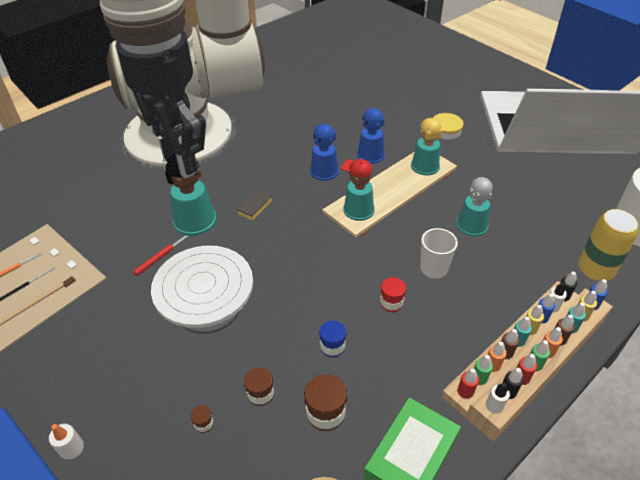

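View pics/w2.png

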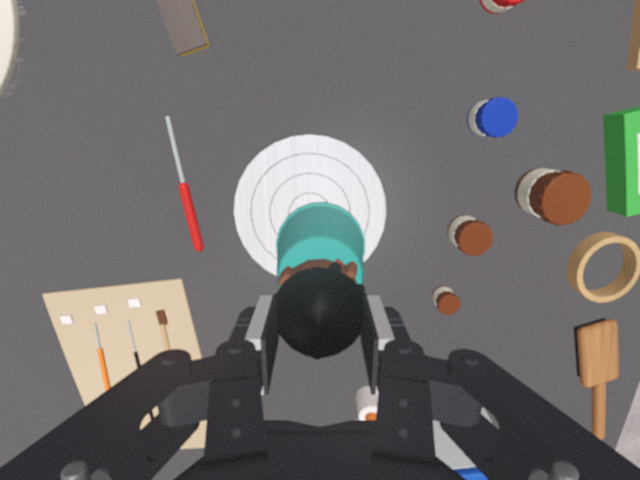

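The head is held upright at wrist pixel (320,310). Opening 0.41 is about 34.5 mm against 39 mm, so I'll check whether the grip is off-centre.

```bash
python3 - <<'E'
from h import *
t=get_tcp_pos();cw=camera_params("wrist");p,d=read_camera("wrist");np.savez('w2.npz',p=p,d=d,**cw)
print(t,get_ee_rot());print(proj(cw,[[t[0],t[1],t[2]+h] for h in(0,.019,.023)]))
C=np.zeros(d.shape+(3,));v,u=np.nonzero(d>0);C[v,u]=cloud(cw,d,np.ones_like(d,bool))
q=C[275:350,285:355].reshape(-1,3);q=q[(q[:,2]>t[2]+.008)];s=np.linalg.lstsq(np.c_[2*q,np.ones(len(q))],(q**2).sum(1),rcond=None)[0]
print('head',s[:3].round(4),np.sqrt(s[3]+(s[:3]**2).sum()).round(4),q[:,2].max())
hsv=cv2.cvtColor(p,cv2.COLOR_RGB2HSV);m=comp((hsv[...,0]>75)&(hsv[...,0]<95)&(hsv[...,1]>100),(320,240),40)
T=C[m];print('teal z',T[:,2].min(),T[:,2].max())
for z0 in(0.215,0.225,.235,.245): 
    b=T[abs(T[:,2]-z0)<.004];print(z0,len(b),[np.round(k,4) for k in fitc(b[:,:2])] if len(b)>20 else '')
top=T[T[:,2]>T[:,2].max()-.003];print(top[:,0].mean())
E
```

```text
[ 0.46182933 -0.2120256   0.26855789] [156.02393546  89.88196879 156.02477754]
[[319.85188813 283.64025962]
 [319.82758903 300.16103092]
 [319.82177031 304.09733825]]
head [ 0.4617 -0.2117  0.2931] 0.021 0.3145187081950881
teal z 0.0 0.2932389938934077
0.215 173 [array([ 0.462 , -0.2121]), np.float64(0.0275)]
0.225 232 [array([ 0.462 , -0.2121]), np.float64(0.0265)]
0.235 327 [array([ 0.462 , -0.2121]), np.float64(0.0255)]
0.245 395 [array([ 0.462, -0.212]), np.float64(0.0244)]
0.47881045213555584
```

The cup axis at every level matches the TCP to within 0.3 mm, so the grasp is centred and vertical. Next, a wrist look at the board on the way there.

```bash
python3 - <<'E'
from h import *
from w import an
movep([.40,.12,.33],[0,90,0]);hold(.2)
cw=camera_params("wrist");p,d=read_camera("wrist");np.savez('w3.npz',p=p,d=d,**cw);save('w3',p);print(get_time())
print(proj(cw,[[.4614,.206,.018],[.46,.109,.109],[.463,.3,.109],[.626,.253,.09]]))
E
```

```text
7.0667
[[368.26951654 120.18425544]
 [374.63304649 211.26916108]
 [384.62240658  17.05185859]
 [532.04687986  75.41412888]]
```

View pics/w3.png

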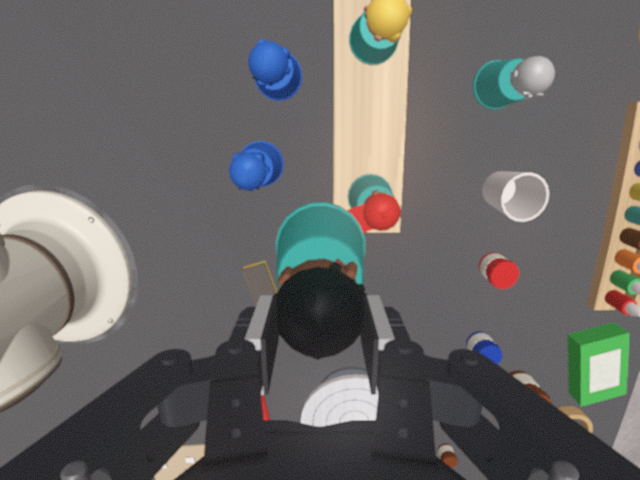

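The wrist view shows the board's long edges at columns about 334 and 405 and its right end at row 232. The red-cap head is at (380,211), the blond head at (388,17), the primed head at (535,75) and the rinse cup at (517,195).

```bash
python3 - <<'E'
from h import *
from w import an
C,Z=an('w3.npz',lids=dict(red=((502,271),.045,.02)),head=dict(redc=((380,211),.018),blond=((388,30),.018),prim=((535,75),0)),cup=(517,195))
z=np.load('w3.npz');p=z['p'];hsv=cv2.cvtColor(p,cv2.COLOR_RGB2HSV);H,S=hsv[...,0],hsv[...,1]
m=comp((Z>.012)&(Z<.024),(370,130),45)
P=C[m];print('board y range',np.percentile(P[:,1],[0,.3]),P[:,1].max())
for r in(100,130,150):
    c=np.nonzero(m[r])[0];L,R=C[r,c[0]],C[r,c[-1]];print(r,L.round(4),R.round(4),((L+R)/2).round(4))
c=np.nonzero(m[:,395])[0];print('end',C[c[-1],395])
def cupax(near,b,n):
    T=comp((H>75)&(H<95)&(S>90),near,35);q=C[T]
    for z0 in(b+.03,b+.045):
        s=q[abs(q[:,2]-z0)<.006];print(n,z0,len(s),[k.round(4) for k in fitc(s[:,:2])])
cupax((372,40),.018,'blond');cupax((372,187),.018,'redc');cupax((497,85),0,'prim')
E
```

```text
zdesk 0.0003
red [0.6495 0.0085] 0.0195
redc [0.4634 0.1097 0.1095] 0.0227
blond [0.4646 0.3003 0.1094] 0.0215
prim [0.6263 0.2524 0.091 ] 0.0203
rinse [0.6459 0.119 ] 0.0301
board y range [0.09253645 0.0979365 ] 0.3434006471542372
100 [0.4184 0.2302 0.0154] [0.5065 0.2305 0.0176] [0.4624 0.2303 0.0165]
130 [0.4186 0.194  0.0175] [0.5067 0.1944 0.0199] [0.4626 0.1942 0.0187]
150 [0.4187 0.1693 0.0189] [0.507  0.1696 0.0187] [0.4629 0.1695 0.0188]
end [0.50061326 0.10828747 0.01561509]
blond 0.048 179 [array([0.4645, 0.3006]), np.float64(0.0258)]
blond 0.063 172 [array([0.4645, 0.3001]), np.float64(0.0241)]
redc 0.048 13 [array([0.4673, 0.1168]), np.float64(0.0197)]
redc 0.063 21 [array([0.4662, 0.1131]), np.float64(0.0219)]
prim 0.03 240 [array([0.6258, 0.2528]), np.float64(0.0255)]
prim 0.045 250 [array([0.626 , 0.2524]), np.float64(0.0243)]
```

```bash
python3 - <<'E'
from h import *
z=np.load('w3.npz');p=z['p'];c={k:z[k] for k in('rvec','tvec')}|{k:float(z[k]) for k in('fovy','cx','cy','k1')}
col=p[215:245,385:398].mean(1).sum(1);print(col.astype(int))
for r in(231.5,233):print(r,onplane(c,[[391,r]],.018),onplane(c,[[391,r]],0))
x,y=.4625,.2058
movep([x,y,.27],[0,90,0])
line_to([x,y,.12],velocity=.15);line_to([x,y,.0875],velocity=.04);print(np.round(get_tcp_pos(),4),np.round(get_ft_force(),2))
z0=.0875;f0=get_ft_force()[2]
while z0>.083:
    z0-=.0007;line_to([x,y,z0],velocity=.03);f=get_ft_force()[2];print(round(z0,4),round(get_tcp_pos()[2],4),round(f,2))
    if f-f0>1.5:break
print(get_time())
p,d=read_camera("scene");save('s2',p)
E
```

```text
[342 334 336 329 329 327 332 343 354 366 380 403 448 489 544 594 592 496
 360 307 306 311 312 312 310 311 312 310 308 309]
231.5 [[0.4973319  0.06136101 0.018     ]] [[0.50094213 0.05644221 0.        ]]
233 [[0.4974481  0.05924424 0.018     ]] [[0.50106265 0.0542467  0.        ]]
[0.4626 0.2059 0.0877] [-0.36  0.22 -0.68]
0.0868 0.0869 -1.4
0.0861 0.0861 -0.96
0.0854 0.0855 0.1
0.0847 0.0853 4.71
10.7333
```

View pics/s2.png

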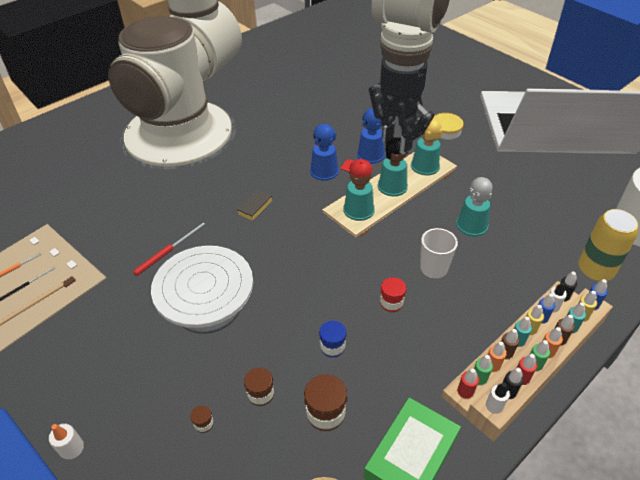

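Contact came at the expected height (TCP z 0.0855), with the head between the two others. Releasing it and checking from above while going for the primed head.

```bash
python3 - <<'E'
from h import *
x,y=.4625,.2058
line_to([x,y,.0854],velocity=.03);command_gripper(1.0)
line_to([x,y,.23],velocity=.15)
movep([.6260,.2525,.22],[0,90,0])
cw=camera_params("wrist");pw,dw=read_camera("wrist");save('w4',pw)
p,d=read_camera("top");save('t1',p);p,d=read_camera("scene");save('s3',p)
print(get_time(),np.round(get_tcp_pos(),4))
E
```

```text
13.5667 [0.6251 0.2524 0.2214]
```

View pics/s3.png

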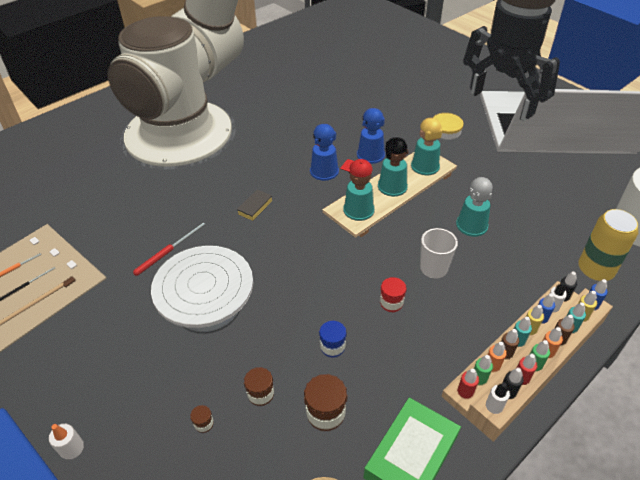

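View pics/w4.png

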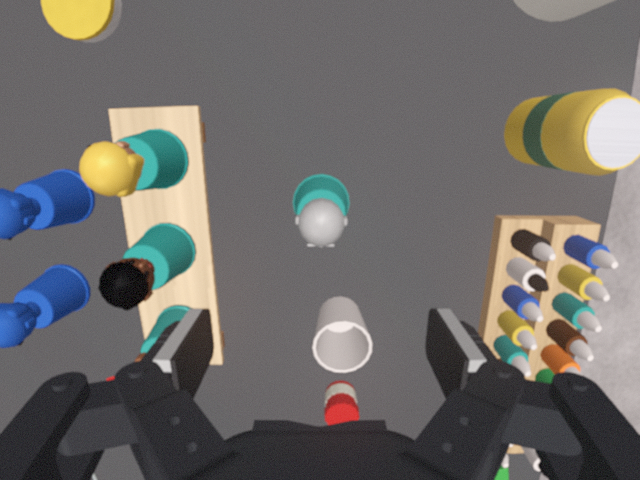

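The black-haired head stands upright between the red and blond heads (scene pixel (395,175)). The grey head is centred below the gripper at wrist pixel (321,220). Picking it and placing it on the wheel.

```bash
python3 - <<'E'
from h import *
x,y=.6260,.2525
line_to([x,y,.067],velocity=.12)
command_gripper(0,20);print('open',get_opening(),np.round(get_tcp_pos(),4))
line_to([x,y,.075],velocity=.05);hold(.1);print('F',np.round(get_ft_force(),2),get_opening())
line_to([x,y,.25],velocity=.2)
hold(.2);cw=camera_params("wrist");t=get_tcp_pos();p,d=read_camera("wrist");save('w5',p)
hsv=cv2.cvtColor(p,cv2.COLOR_RGB2HSV);m=comp((hsv[...,0]>75)&(hsv[...,0]<95)&(hsv[...,1]>100),(320,240),50)
T=cloud(cw,d,m);print(t)
for z0 in(-.05,-.04,-.03,-.02):
    b=T[abs(T[:,2]-t[2]-z0)<.004];print(z0,len(b),[np.round(k,4) for k in fitc(b[:,:2])] if len(b)>20 else '')
movep([.4508,-.2206,.27],[0,90,0]);print(get_time())
E
```

```text
open 0.41025204838245116 [0.6262 0.2526 0.0674]
F [-0.5   0.35 -1.18] 0.412404539115195
[0.6256927  0.25239225 0.24897501]
-0.05 333 [array([0.6259, 0.2527]), np.float64(0.0272)]
-0.04 367 [array([0.6258, 0.2527]), np.float64(0.0262)]
-0.03 399 [array([0.6258, 0.2527]), np.float64(0.0252)]
-0.02 427 [array([0.6257, 0.2528]), np.float64(0.0241)]
19.0333
```

View pics/w5.png

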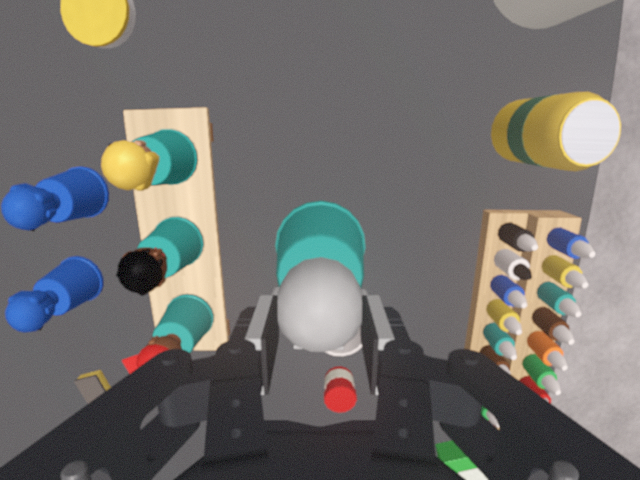

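The grey head is held centred and vertical. Placing it on the disc.

```bash
python3 - <<'E'
from h import *
x,y=.4506,-.2207
line_to([x,y,.16],velocity=.15);line_to([x,y,.1315],velocity=.04)
z0=.1315;hold(.1);f0=get_ft_force()[2]
while z0>.127:
    z0-=.0007;line_to([x,y,z0],velocity=.03);f=get_ft_force()[2];print(round(z0,4),round(get_tcp_pos()[2],4),round(f,2))
    if f-f0>1.8:break
line_to([x,y,.1294],velocity=.03);command_gripper(1.0)
line_to([x,y,.24],velocity=.15)
movep([.42,-.27,.36],[0,90,0]);hold(.2)
cw=camera_params("wrist");p,d=read_camera("wrist");np.savez('w6.npz',p=p,d=d,**cw);save('w6',p);print(get_time())
print(proj(cw,[[.4506,-.2206,.062],[.636,-.2535,.045],[.4506,-.2206,.152]]))
E
```

```text
0.1308 0.1309 -0.9
0.1301 0.13 -1.13
0.1294 0.1294 -0.7
0.1287 0.1292 5.15
24.4
[[344.70989507 151.95585815]
 [483.07738449 178.0106684 ]
 [350.45967676 156.87018369]]
```

View pics/w6.png

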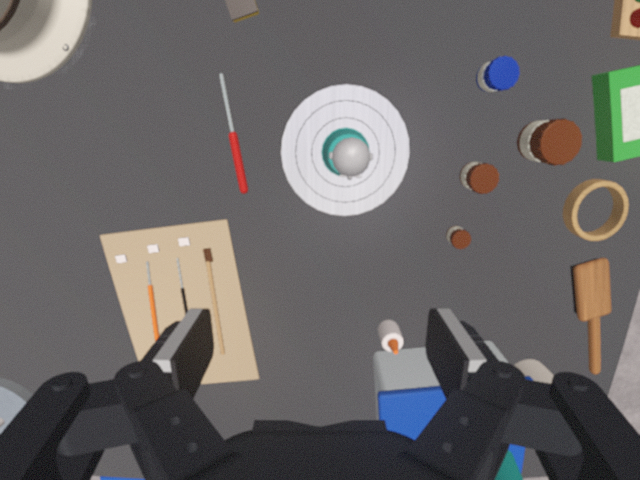

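The grey head stands on the disc at (350,155). The desk to the right of the wheel is clear, with the glue bottle at (392,338).

```bash
python3 - <<'E'
from h import *
from w import an
C,Z=an('w6.npz',wheel=(345,150),lids=dict(med=((483,178),.045,.02),small=((460,238),.031,0)),head=dict(prim=((350,155),.062)))
z=np.load('w6.npz');p=z['p'];hsv=cv2.cvtColor(p,cv2.COLOR_RGB2HSV)
T=C[comp((hsv[...,0]>75)&(hsv[...,0]<95)&(hsv[...,1]>90),(345,150),30)]
for z0 in(.09,.10,.11):
    s=T[abs(T[:,2]-z0)<.006];print(z0,len(s),[k.round(4) for k in fitc(s[:,:2])])
# jar pick
x,y=.6362,-.2535
movep([x,y,.13],[0,90,-60]);print(get_joints().round(1) if hasattr(get_joints(),'round') else get_joints())
print(get_time());cw=camera_params("wrist");p,d=read_camera("wrist");save('w7',p);print(proj(cw,[[x,y,.045]]))
E
```

```text
zdesk 0.0004
wheel [ 0.451  -0.2208] 0.0789 364
med [ 0.6366 -0.2539] 0.0192
small [ 0.6199 -0.3416] 0.0136
prim [ 0.4508 -0.2206  0.1535] 0.0199
0.09 80 [array([ 0.4506, -0.2203]), np.float64(0.0257)]
0.1 76 [array([ 0.4506, -0.2203]), np.float64(0.0246)]
0.11 85 [array([ 0.4508, -0.2205]), np.float64(0.0238)]
[-21.7  23.3  24.1  90.8  -0.  128.2]
25.6
[[318.01855933 236.75303932]]
```

View pics/w7.png

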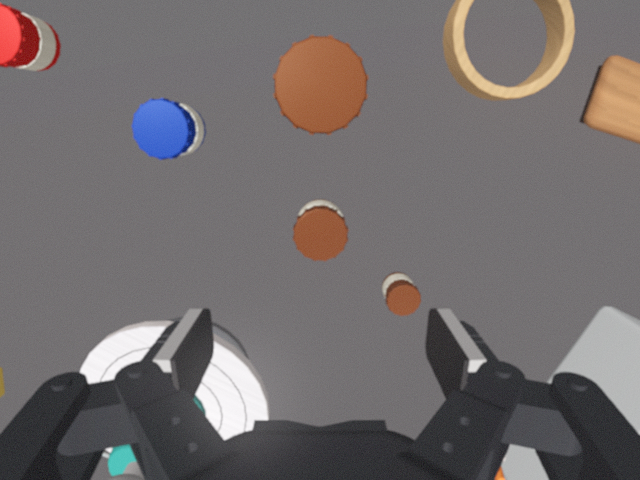

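The grey head is centred on the disc to within 0.5 mm. The crop shows the medium jar at (320,233) between the jaws, with the large one at (320,85) and the small one at (403,297). The choice is confirmed, so I'll grip it.

```bash
python3 - <<'E'
from h import *
x,y=.6365,-.2538
line_to([x,y,.13],velocity=.1);line_to([x,y,.006],velocity=.1);print(np.round(get_ft_force(),2))
command_gripper(0,20);print('open',get_opening(),np.round(get_tcp_pos(),4))
line_to([x,y,.014],velocity=.05);hold(.1);print('F',np.round(get_ft_force(),2),get_opening())
line_to([x,y,.20],velocity=.2)
X,Y=.4508,-.3506
movep([X,Y,.20],[0,90,0]);hold(.2)
cw=camera_params("wrist");t=get_tcp_pos();p,d=read_camera("wrist");save('w8',p);print(t,get_time())
hsv=cv2.cvtColor(p,cv2.COLOR_RGB2HSV);m=comp((hsv[...,1]>120)&(hsv[...,0]<16),(320,290),50)
zt=t[2]+.039;a,r=fitc(onplane(cw,circ(m),zt)[:,:2]);q=cloud(cw,d,m);print(a,r,np.percentile(q[:,2],[5,50,95]))
E
```

```text
[-0.28  0.07  0.83]
open 0.45591356325253635 [ 0.6367 -0.2538  0.0064]
F [-0.66 -0.07 -1.  ] 0.4574717181820808
[ 0.45127135 -0.35035968  0.1997385 ] 30.7333
[ 0.45100125 -0.34662393] 0.020548790460395032 [0.2314756  0.23861968 0.23962955]
```

View pics/w8.png

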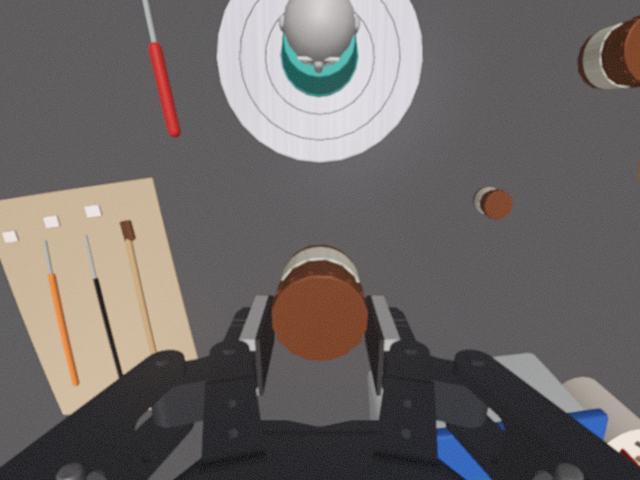

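```bash
python3 - <<'E'
from h import *
cw=camera_params("wrist");t=get_tcp_pos();p,d=read_camera("wrist")
hsv=cv2.cvtColor(p,cv2.COLOR_RGB2HSV);m=comp((hsv[...,1]>120)&(hsv[...,0]<16),(320,310),50)
full=np.zeros(d.shape);v,u=np.nonzero(m&(d>0));q=cloud(cw,d,m);full[v,u]=q[:,2];zt=np.median(q[:,2])
mm=m&(abs(full-zt)<.0025);a,r=fitc(onplane(cw,circ(mm),zt)[:,:2]);print(t,zt,a,r)
# plane tilt of lid
k=q[abs(q[:,2]-zt)<.0025];print(np.linalg.lstsq(np.c_[k[:,:2],np.ones(len(k))],k[:,2],rcond=None)[0])
E
```

```text
[ 0.45122381 -0.35036067  0.199762  ] 0.23865965462698555 [ 0.45099937 -0.34844549] 0.0195979238610588
[ 0.0055421  -0.0096442   0.23285192]
```

The jar sits 2 mm toward +y in the hand, so I'll compensate and place it.

```bash
python3 - <<'E'
from h import *
X,Y=.4510,-.3525
line_to([X,Y,.04],velocity=.15);line_to([X,Y,.009],velocity=.04)
z0=.009;hold(.1);f0=get_ft_force()[2]
while z0>.005:
    z0-=.0007;line_to([X,Y,z0],velocity=.03);f=get_ft_force()[2];print(round(z0,4),np.round(get_tcp_pos(),4),round(f,2))
    if f-f0>1.8:break
command_gripper(1.0)
line_to([X,Y,.16],velocity=.15)
movep([.45,-.345,.26],[0,90,0]);hold(.2)
cw=camera_params("wrist");p,d=read_camera("wrist");np.savez('w9.npz',p=p,d=d,**cw);save('w9',p);print(get_time())
print(proj(cw,[[.4508,-.3506,.045],[.4508,-.2206,.062]]))
E
```

```text
0.0083 [ 0.451  -0.3525  0.0083] -0.4
0.0076 [ 0.451  -0.3525  0.0076] 0.31
0.0069 [ 0.451  -0.3525  0.0068] -1.84
0.0062 [ 0.4511 -0.3526  0.0063] 0.75
0.0055 [ 0.4512 -0.3526  0.0062] 6.37
36.7167
[[321.10992141 209.029387  ]
 [321.29513284  75.48189197]]
```

View pics/w9.png

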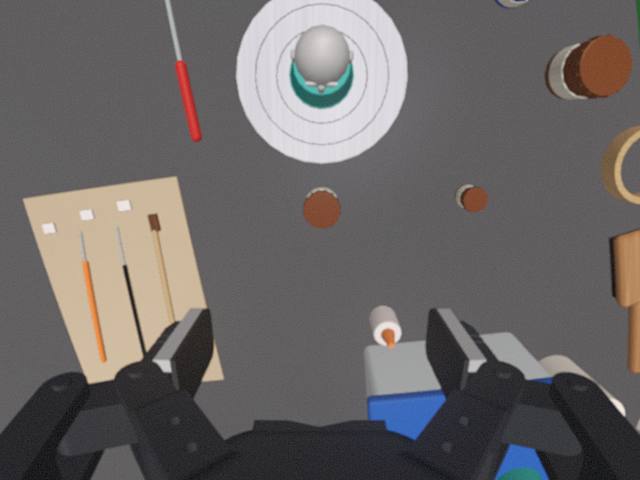

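```bash
python3 - <<'E'
from h import *
from w import an
C,Z=an('w9.npz',wheel=(322,75),lids=dict(jar=((322,208),.045,.02)))
z=np.load('w9.npz');p,d=z['p'],z['d'];c={k:z[k] for k in('rvec','tvec')}|{k:float(z[k]) for k in('fovy','cx','cy','k1')}
# wheel near edge and jar edge along column ~ jar centre
hsv=cv2.cvtColor(p,cv2.COLOR_RGB2HSV)
col=p[150:240,318:326].mean(1).sum(1).astype(int);print(col)
p2,d2=read_camera("top");np.savez('t2.npz',p=p2,d=d2);save('t2',p2);ct=camera_params("top")
hs=cv2.cvtColor(p2,cv2.COLOR_RGB2HSV);print(proj(ct,[[.4508,-.3506,.045]]))
np.savez('t2.npz',p=p2,d=d2,**ct);an('t2.npz',wheel=(417,280),lids=dict(jar=(tuple(proj(ct,[[.4508,-.3506,.045]])[0]),.045,.02)))
E
```

```text
zdesk 0.0005
wheel [ 0.451  -0.2214] 0.0789 405
jar [ 0.4511 -0.3514] 0.0189
[663 662 661 662 660 661 660 661 662 661 663 654 598 478 347 304 305 306
 306 307 309 307 308 306 310 307 305 305 307 303 304 306 303 305 303 300
 326 402 477 490 407 285 270 279 275 268 267 265 270 267 267 265 261 264
 264 260 261 260 261 253 257 257 253 255 255 258 254 249 254 253 250 254
 246 252 250 250 247 253 277 289 291 295 291 290 292 292 291 289 292 291]
[[483.2760447  280.25423523]]
zdesk 0.0002
wheel [ 0.4499 -0.2205] 0.0791 246
jar [ 0.4499 -0.3502] 0.0193
```

The jar-to-wheel offset measures 130.0 mm (wrist) and 129.7 mm (top), against 130 wanted, and it is level in x. Now the rinse cup.

```bash
python3 - <<'E'
from h import *
movep([.45,-.345,.30],[0,90,0])
movep([.646,.09,.22],[0,90,0]);hold(.2)
cw=camera_params("wrist");p,d=read_camera("wrist");np.savez('w10.npz',p=p,d=d,**cw);save('w10',p);print(get_time())
from w import an
px=proj(cw,[[.6459,.119,.07]])[0];print(px)
an('w10.npz',cup=tuple(px))
E
```

```text
39.0667
[319.24546616 183.11743651]
zdesk 0.0003
rinse [0.6479 0.1187] 0.0291
```

View pics/w10.png

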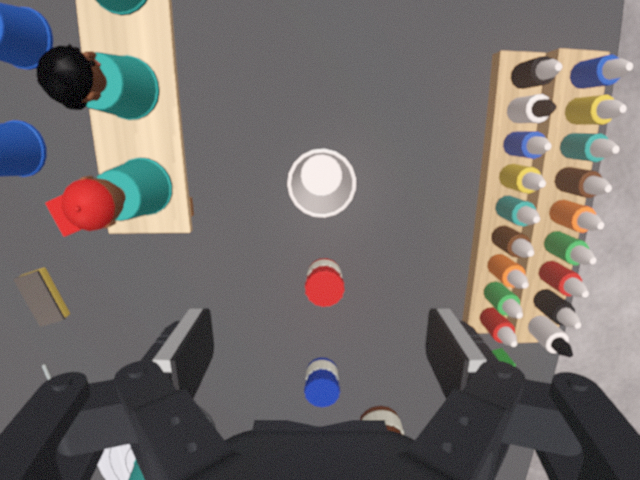

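The cup's rim is centred at (321,183) and nothing stands close to it. Gripping across x.

```bash
python3 - <<'E'
from h import *
x,y=.6472,.1189
movep([x,y,.16],[0,90,0]);line_to([x,y,.015],velocity=.12);print(np.round(get_ft_force(),2))
command_gripper(0,10);print('open',get_opening(),np.round(get_tcp_pos(),4))
line_to([x,y,.023],velocity=.05);hold(.1);print('F',np.round(get_ft_force(),2),get_opening())
line_to([x,y,.24],velocity=.2)
movep([.5309,-.3509,.24],[0,90,90]);print(get_joints())
hold(.2)
cw=camera_params("wrist");t=get_tcp_pos();p,d=read_camera("wrist");np.savez('w11.npz',p=p,d=d,**cw);save('w11',p);print(t,get_time())
px=proj(cw,[[t[0],t[1],t[2]+.055]])[0];print(px)
q=cloud(cw,d,np.ones_like(d,bool));v,u=np.nonzero(d>0);Z=np.zeros(d.shape);Z[v,u]=q[:,2]
rim=(abs(Z-(t[2]+.055))<.006);n,l,s,ce=cv2.connectedComponentsWithStats(rim.astype(np.uint8));print(s[s[:,4]>100],ce[s[:,4]>100])
E
```

```text
[-0.17 -0.46  0.65]
open 0.693845984851839 [0.6476 0.119  0.016 ]
F [ 0.1  -0.31  0.18] 0.6930569978525563
[-3.34188059e+01  1.88648968e+01  3.06124123e+01  1.01755124e+02
  6.15180518e-03 -3.34227952e+01]
[ 0.53119128 -0.35047132  0.23997285] 45.075
[321.9322098  346.59927053]
[[     0      0    640    480 300128]
 [   195    263    249    146   7060]] [[319.49630158 237.14086656]
 [319.69957507 339.58399433]]
```

View pics/w11.png

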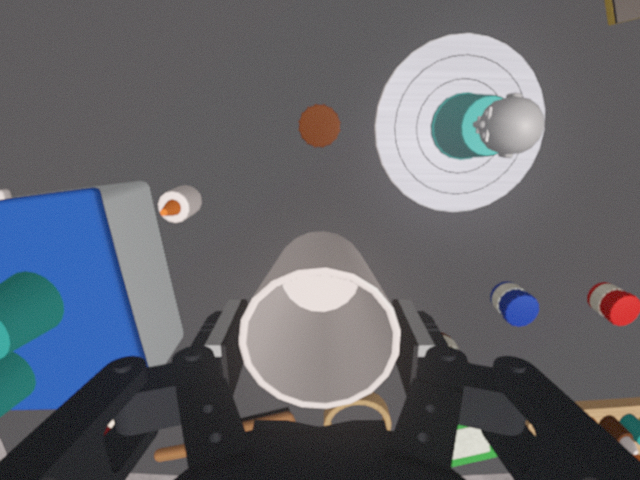

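The cup is held upright with its rim centred at about (320,337). The jar is at (320,125). Refining the in-hand offset from the rim.

```bash
python3 - <<'E'
from h import *
z=np.load('w11.npz');p,d=z['p'],z['d'];c={k:z[k] for k in('rvec','tvec')}|{k:float(z[k]) for k in('fovy','cx','cy','k1')}
t=get_tcp_pos();zt=t[2]+.054
v,u=np.nonzero(d>0);Z=np.zeros(d.shape);Z[v,u]=cloud(c,d,np.ones_like(d,bool))[:,2]
hsv=cv2.cvtColor(p,cv2.COLOR_RGB2HSV)
m=comp((abs(Z-zt)<.004)&(hsv[...,2]>190)&(hsv[...,1]<40),(320,337),40);print(m.sum(),Z[m].mean()-t[2])
P=onplane(c,circ(m),zt)[:,:2];a,r=fitc(P)
for k in range(6):
    e=abs(np.hypot(*(P-a).T)-r);Q=P[e<.002];a,r=fitc(Q)
print('rim',a,r,len(Q),len(P),'off',a-t[:2])
# rim plane tilt
v,u=np.nonzero(m);q=cloud(c,d,m);print(np.linalg.lstsq(np.c_[q[:,:2]-a,np.ones(len(q))],q[:,2],rcond=None)[0])
# jar lid
m=comp((hsv[...,1]>110)&(abs(Z-.045)<.004),(320,125),20);print('jar',fitc(onplane(c,circ(m),.045)[:,:2]))
E
```

```text
3073 0.054268084319282706
rim [ 0.53024879 -0.35142984] 0.02935150171002492 430 430 off [-0.00091685 -0.00090079]
[-1.86322843e-04  9.62045164e-03  2.94230393e-01]
jar (array([ 0.45109876, -0.35186401]), np.float64(0.01899570719014171))
```

```bash
python3 - <<'E'
from h import *
X,Y=.5317,-.3510
line_to([X,Y,.06],velocity=.15);line_to([X,Y,.0185],velocity=.04)
z0=.0185;hold(.1);f0=get_ft_force()[2]
while z0>.0135:
    z0-=.0007;line_to([X,Y,z0],velocity=.03);f=get_ft_force()[2];print(round(z0,4),np.round(get_tcp_pos(),4),round(f,2))
    if f-f0>1.8:break
line_to([X,Y,z0+.0005],velocity=.03)
command_gripper(1.0)
line_to([X,Y,.18],velocity=.12)
movep([.49,-.36,.30],[0,90,0]);hold(.2)
cw=camera_params("wrist");p,d=read_camera("wrist");np.savez('w12.npz',p=p,d=d,**cw);save('w12',p);print(get_time())
from w import an
P=proj(cw,[[.451,-.351,.045],[.531,-.351,.07],[.451,-.2206,.062]]);print(P)
an('w12.npz',wheel=tuple(P[2]),lids=dict(jar=(tuple(P[0]),.045,0)),cup=tuple(P[1]))
E
```

```text
0.0178 [ 0.5317 -0.351   0.0178] -0.74
0.0171 [ 0.5317 -0.351   0.017 ] -0.08
0.0164 [ 0.5317 -0.351   0.0164] -0.97
0.0157 [ 0.5319 -0.351   0.016 ] 3.19
52.4667
[[285.95405937 188.98730717]
 [357.12684124 192.51264331]
 [281.71680789  65.44531664]]
zdesk 0.0005
wheel [ 0.4511 -0.2213] 0.079 360
jar [ 0.4511 -0.3514] 0.0189
rinse [ 0.5306 -0.3514] 0.0289
```

View pics/w12.png

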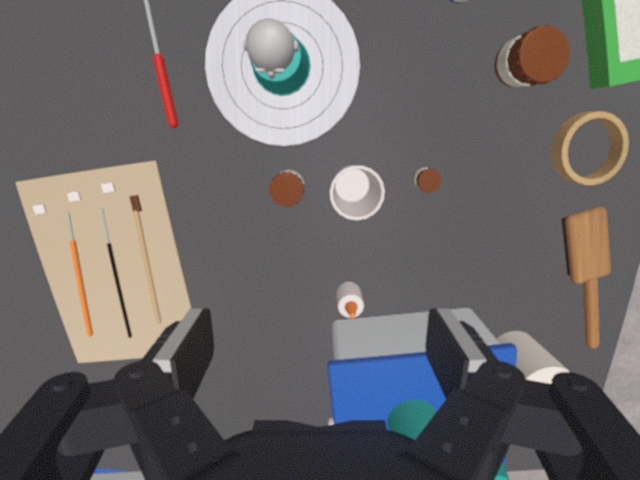

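The jar is at (287,188) and the cup at (357,192). The jar-to-cup spacing is 79.5 mm against 80 wanted, in line. I'll back off for a final overall check.

```bash
python3 - <<'E'
from h import *
from w import an
movep([.25,-.25,.40],[0,90,0]);hold(.5)
ct=camera_params("top");p,d=read_camera("top");np.savez('t3.npz',p=p,d=d,**ct);save('t3',p)
P=proj(ct,[[.451,-.351,.045],[.531,-.351,.07],[.451,-.2206,.062],[.65,.008,.045],[.647,-.1215,.045]])
an('t3.npz',wheel=tuple(P[2]),lids=dict(jar=(tuple(P[0]),.045,0),red=(tuple(P[3]),.045,0),blue=(tuple(P[4]),.045,0)),cup=tuple(P[1]),board=(186,274),
 head=dict(fin=tuple(proj(ct,[[.4625,.2058,.108]])[0].astype(int)),prim=tuple(proj(ct,[[.4508,-.2206,.152]])[0].astype(int)),redc=(232,270),blond=(122,268)))
p,d=read_camera("scene");save('s4',p);print(get_time())
E
```

```text
zdesk 0.0002
wheel [ 0.4499 -0.2205] 0.0791 245
jar [ 0.4499 -0.35  ] 0.0193
red [0.6492 0.0075] 0.0186
blue [ 0.6465 -0.1217] 0.0186Traceback (most recent call last):
  File "<stdin>", line 6, in <module>
  File "w.py", line 15, in an
    q=C[max(0,near[1]-40):near[1]+40,max(0,near[0]-40):near[0]+40].reshape(-1,3);q=q[(q[:,2]>b+.077)&(q[:,2]<b+.112)]
              ~~~~^^^
IndexError: invalid index to scalar variable.
```

View pics/t3.png

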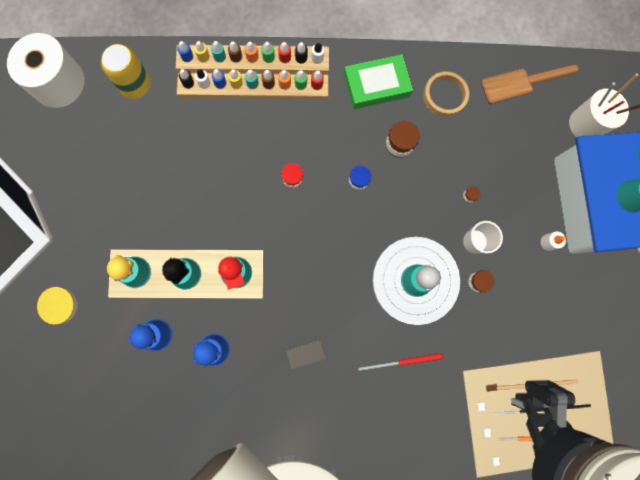

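```bash
python3 - <<'E'
from h import *
from w import an
ct=camera_params("top")
P=proj(ct,[[.531,-.351,.07],[.4625,.2058,.108],[.4508,-.2206,.152]]).astype(int)
for n,(q,b) in dict(fin=(P[1],.018),prim=(P[2],.062)).items():
    z=np.load('t3.npz');d=z['d'];m=np.zeros(d.shape,bool);m[q[1]-25:q[1]+25,q[0]-25:q[0]+25]=1
    C=cloud(ct,d,m);C=C[(C[:,2]>b+.077)&(C[:,2]<b+.112)];s=np.linalg.lstsq(np.c_[2*C,np.ones(len(C))],(C**2).sum(1),rcond=None)[0];print(n,s[:3].round(4))
an('t3.npz',cup=tuple(P[0]),board=(186,274))
p,d=read_camera("scene");save('s4',p);print(get_time())
E
```

```text
fin [0.4617 0.2054 0.1091]
prim [ 0.45   -0.2197  0.1533]
zdesk 0.0002
rinse [ 0.5296 -0.3507] 0.0294
board ((461.45220947265625, 205.57037353515625), (90.44720458984375, 290.5963134765625), 0.1417059749364853)
54.1583
```

```bash
sleep 3; ls pics/s4.png
```

```text
pics/s4.png
```

View pics/s4.png

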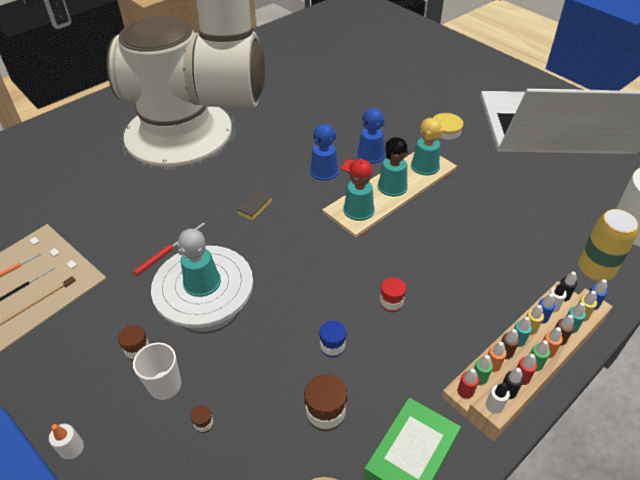

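Everything stands upright and in place: head on the board at (395,175), grey head on the wheel at (199,262), jar at (133,341), and cup at (158,372) straight behind the jar. Handing in.

```bash
python3 -c "
from cell import *
job_done();print(get_time())"
```

```text
the job is handed in; nothing more can be done
the job is handed in; nothing more can be done
```

The changeover is done and handed in at about 54 s. The black-haired head went to the middle of the drying board, then the grey primed head to the middle of the wheel, then the brown jar and the rinse cup to their places.

- **Black-haired head:** within about 0.3 mm of the board's centre, by the top camera.
- **Grey primed head:** within about 1 mm of the disc's centre.
- **Brown jar:** its centre is 129.5–130.1 mm from the wheel's centre, against 130 mm wanted (30 mm clear). It is level with the wheel's centre.
- **Rinse cup:** 79.5–79.7 mm behind the jar, against 80 mm wanted (30 mm clear). It is in line to within about 0.7 mm.
- **Other things:** everything stands upright in the last pictures. The red and blue jars measured within 1 mm of where they started. The red-capped and blond heads I checked only by eye in those pictures.

**Camera disagreements:** the scene camera read about 2–5 mm farther out in x than the other two, so I used it only for looking. The wrist and top cameras differed by about 1 mm, and by up to 2.7 mm on the rinse cup. The distances above were each measured within a single view. In the hand, the brown jar sat 2 mm off-centre and the cup about 1 mm; I corrected both when placing them. One check script stopped on an indexing error in its head check, and I repeated that check separately.

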